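# Sort the computer parts at the repair bench

### The arm

A 6-joint arm with a two-finger parallel gripper is mounted at the origin on the work surface. World frame = base frame: x ahead of the robot, y to its left, z up, the work surface at z = 0. Lengths are in m, angles in rad, forces in N, time in s.
With the tool pointing down it reaches from about 0.225 to 0.725 m from the base axis. Payload 3.1 kg.
Tool frame: the origin (TCP) lies at the very end of the fingers, on their centre line; the grasp point (between the pads) lies 19 mm behind it; z points along the fingers, y is the line along which they close (so a half turn about z gives the same grasp; the last joint's range is limited). The gripper opens to 85 mm and grips with 20 to 120 N. Pads are 22 mm wide; open, the fingers measure 114 mm over their backs; the gripper's body (76 mm by 85 mm) begins 54 mm behind the grasp point. The pads swing forward as they close: fully open they stand 13 mm farther back than shut.
Start: joints at [1.138, 0.048, 0.099, 1.622, 0, 1.443], TCP at [0.158, 0.501, 0.192] pointing down, gripper open.
Joint ranges: [-2.91, 2.91], [-0.99, 1.94], [-1.21, 1.42], [-2.12, 2.29], [-1.49, 1.47], [-3.14, 3.14]. Speed limits (rad/s): [2.79, 2.79, 3.14, 3.14, 3.14, 3.14].

### API

Orientations are given as a unit quaternion [x, y, z, w].
In Python, from plant import env, imaging, ticket gives the robot as it stands. The module is installed in compiled form; this text tells all that it offers.
- The arm moves only by the tool move_arm, never from a script. Its argument "deltas" is text: rows parted by semicolons, each of 5 numbers parted by spaces: the opening, from -1 (shut) to 1 (fully open), then the shift along the tool's x, y, z in mm, then the turn about the tool's z in rad. A call has 1 to 12 rows; each row shifts and turns the commanded pose from where the row before left it, along the tool's axes as they then stand; what a row does not reach is not made up. A row lasts 1/8 s, in which the tool goes at most 62.5 mm and 10.7 degrees, less where a joint would pass 70% of its speed; a pose out of reach is approached as far as the arm can. A call with a gripper value outside its range is refused whole. The fingers move at their own pace and stop on an object; "squeeze" is the grip in N (left out, the last holds). Time passes only in rows, so rows that do not move let the fingers close. It gives the time, the measured TCP pose, the force, the opening and the grip force at its end, in the units of the state.
- env.read_state(): the state, without advancing time (a new reading comes with each control period).
- imaging.get_image(name): name is "side" or "top" or "wrist"; returns a dict with "image" (420x560x3 uint8, red, green, blue), "vfov" (degrees; the focal length in pixels is half the picture's height over the tangent of half this angle, whatever the lens; pixels are square), "cx", "cy" (the principal point, pixels), "k1" (the pictures are not rectified: a ray, as slopes to the right and down, at radius r is drawn at 1 + k1 r^2 times it, then the intrinsics apply), "rvec" (rotation vector, rad) and "tvec" (3), from world to camera coordinates, as OpenCV has them; the wrist camera has in their place "mount" (4x4, takes a point from camera to tool coordinates, whose origin is the TCP and whose axes are the flange's). Camera axes: x right, y down, z forward; pixel columns grow to the right and rows downward; lengths in m; the calibration is good to about 2 mm. A picture is of the moment at which its call begins: read the wrist's pose just before it. There is no depth.
- ticket.job_done(): hands the job in; it is judged then, once.
The state is a dict: "time": time; "joint_pos": joint angles; "joint_velocities": joint speeds; "tau": joint torques, N m; "ee_pos": TCP position; "eef_rot": TCP orientation; "wrist_force": force on the tool from outside, world axes, zero at the start; "torque": the same for the moment, N m; "opening": finger opening in m; "finger_force": force on a finger pad.
Only numpy, scipy, OpenCV 4.12 (cv2) and the standard library are available. Lean on these libraries where they do the work, as an engineer would, in place of code of your own. Each camera call takes 0.05 s, during which the arm holds its last target. There are 200 camera calls.

### The job

Sort the loose computer parts into the trays, setting each one down flat on the tray floor and not dropping it: both fans side by side in the blue tray, the aluminium heat sink in the yellow tray, and the green solid-state drive in the red tray. The drive is still in the test fixture: swing the fixture's black lid up and past vertical so that it stays open by itself, then lift the drive out; leave the lid open.

Things in the scene. Friction and masses are not known exactly. Their poses are not given: they have to be found in the camera images.
- fan_white: small square computer cooling fan lying flat on the carpet: black frame 40 x 40 x 20 mm high, solid for gripping, white rotor on top, 30 g. Origin: centre of its underside, z up; x and y square to its sides.
- fan_orange: small square computer cooling fan lying flat on the carpet: black frame 40 x 40 x 20 mm high, solid for gripping, orange rotor on top, 30 g. Origin: centre of its underside, z up; x and y square to its sides.
- heatsink: silver aluminium heat sink lying on its base, fins up, 40 x 40 x 25 mm high, solid for gripping from any side, 60 g. Origin: centre of its underside, z up; x and y square to its sides, fins along x.
- ssd: green drive stick with two black chips, 24 (x) x 80 (y) x 12 mm high, 40 g. Origin: centre of underside, z up. Starts in the fixture on a 20 mm wide rail, axes and centre as the fixture's, underside at z 26 mm, 1.5 mm play between end stops and four pins (x +-16, y +-33, 5 mm above its underside); mid-sides free for fingers down to z 20. The closed lid's bar holds it captive.
- fixture: clamshell test fixture, fixed to the bench: aluminium base 125 (x) x 140 (y) x 20 mm high with a black window-frame lid. Origin: centre of underside, z up, front towards -x. Lid hinge line parallel to y at x = +55, z = 46 mm; lugs at x 55, y +-64 reach z 54 mm; lid rests at x -44, y +-53 reach z 42 mm.
- lid (a joint): hinge angle of the lid in rad: 0 closed (level), 1.57 upright, 2.0 fully back against its stop. Opens by lifting the front, up and over towards the fixture's +x. 140 g, no spring, slight friction: short of upright it falls shut, past upright it falls back and stays open.
- lid_handle (a point): centre of the lid's orange handle: round bar, diameter 14, length 24 mm, parallel to the hinge, 139 mm from the hinge line; closed, at fixture x -84, z 46 mm. Moves with the lid. On a stem 10 mm wide, 34 mm out from the frame (105 deep, 112 wide, 8 thick). Pinched at its ends (fingers closing parallel to the hinge) it turns between fingers that keep pointing down.
- blue_tray: blue open sorting tray, fixed to the bench, 110 (its x) x 140 (its y) x 18 mm high outside, walls and floor 4 mm thick, inside 102 x 132 mm. Origin: centre of its underside, z up. May stand at any of three places and slightly turned.
- yellow_tray: yellow open sorting tray, fixed to the bench, 110 (its x) x 140 (its y) x 18 mm high outside, walls and floor 4 mm thick, inside 102 x 132 mm. Origin: centre of its underside, z up. May stand at any of three places and slightly turned.
- red_tray: red open sorting tray, fixed to the bench, 110 (its x) x 140 (its y) x 18 mm high outside, walls and floor 4 mm thick, inside 102 x 132 mm. Origin: centre of its underside, z up. May stand at any of three places and slightly turned.
Not all that is in view belongs to the job. What is shaped like the heatsink but purple is not meant. What is shaped like the fan_orange but pink is not meant.

How it is judged:
By the outcome, as a careful person would: the job done as asked, in the order asked, and still so for the second after the job is handed in, with the robot touching nothing.
It also fails if it takes over 115 s, if anything falls off the work surface, if the arm or the gripper's body presses on something with over 40 N, if the wrist force passes 120 N, or if a joint passes its speed limit or range.

## Working session

There is one attempt and no reset: what is moved stays moved. The work goes in short steps, Python scripts to look and compute and a tool call to move; the robot and the scene stay as the last step left them, time stands still between calls to the robot, and variables do not carry over. Pictures are saved under pics/ and viewed, at most 14 in all, crops included, and the job is handed in when it is done.

Besides the shell and the picture viewer there is one more tool, called in YAML: its name, and indented under it one key for each argument. move_arm: Moves the arm, as the interface text tells. Its arguments: {"type":"object","properties":{"deltas":{"type":"string"},"squeeze":{"type":"number"}},"required":["deltas"]}

```bash
mkdir -p pics
cat > h.py <<'E'
import numpy as np, cv2
from scipy.spatial.transform import Rotation as R
from plant import env, imaging, ticket
def cam(name):
    s=env.read_state(); d=imaging.get_image(name)
    im=d['image']; f=im.shape[0]/2/np.tan(np.radians(d['vfov'])/2)
    if 'mount' in d:
        T=np.eye(4);T[:3,:3]=R.from_quat(s['eef_rot']).as_matrix();T[:3,3]=s['ee_pos'];M=T@np.array(d['mount'])
    else:
        Rm=cv2.Rodrigues(np.array(d['rvec'],float))[0];M=np.eye(4);M[:3,:3]=Rm.T;M[:3,3]=-Rm.T@np.array(d['tvec']).ravel()
    return dict(im=im,f=f,cx=d['cx'],cy=d['cy'],k=d['k1'],M=M)
def save(c,fn,crop=None,s=1):
    im=c['im'][:,:,::-1]
    if crop: im=im[crop[1]:crop[3],crop[0]:crop[2]]
    cv2.imwrite('pics/'+fn,cv2.resize(im,None,fx=s,fy=s,interpolation=cv2.INTER_CUBIC))
def pt(c,u,v,z):
    K=np.array([[c['f'],0,c['cx']],[0,c['f'],c['cy']],[0,0,1]])
    a=np.array([(u-c['cx'])/c['f'],(v-c['cy'])/c['f']]);b=a.copy()
    for _ in range(30): b=a/(1+c['k']*(b@b))
    d=c['M'][:3,:3]@np.array([b[0],b[1],1]);o=c['M'][:3,3]
    return (o+d*(z-o[2])/d[2])[:3]
def px(c,p):
    q=np.linalg.inv(c['M'])@np.append(p,1);b=q[:2]/q[2];b=b*(1+c['k']*(b@b))
    return b*c['f']+[c['cx'],c['cy']]
E
python3 - <<'E'
from h import *
import pickle
print(env.read_state())
for n in('top','side','wrist'):
    c=cam(n);pickle.dump(c,open(n+'0.pkl','wb'));print(n,c['f'],c['cx'],c['cy'],c['k'],c['M'].round(3).tolist())
    save(c,n+'0.png',None,1.4)
E
```

```text
{'time': 0.0, 'joint_pos': array([ 1.13817858e+00,  4.87545044e-02,  9.75695629e-02,  1.62196912e+00,
       -3.06012404e-05,  1.44295897e+00]), 'joint_velocities': array([-9.64572073e-04, -9.61243824e-04,  9.32264874e-04, -1.25116804e-03,
       -3.06034700e-04,  8.36148749e-05]), 'tau': array([-2.51117235e-04, -3.38784420e+01,  3.20013142e+01,  2.03471573e-02,
       -1.58485145e-04, -3.19509475e-06]), 'ee_pos': array([0.15728905, 0.5001502 , 0.19080112]), 'eef_rot': array([ 1.51800934e-01,  9.88410384e-01, -1.13711498e-03, -3.11340827e-04]), 'wrist_force': array([-0.06145485, -0.17672887,  1.4427032 ]), 'torque': array([ 0.00479971,  0.02398318, -0.01205051]), 'finger_force': 0.0, 'opening': 0.0852150117045105}
top 546.7402926059154 282.23204806109896 210.01778019134753 0.01567771657888408 [[0.012, -0.996, 0.083, 0.379], [-1.0, -0.012, 0.002, 0.01], [-0.001, -0.083, -0.997, 1.251], [0.0, 0.0, 0.0, 1.0]]
side 440.41427080297814 282.3844190629774 213.9286546015403 -0.1462991472675342 [[0.904, -0.309, 0.297, 0.163], [-0.428, -0.655, 0.623, -0.677], [0.002, -0.69, -0.724, 0.841], [0.0, 0.0, 0.0, 1.0]]
wrist 339.85894547888086 279.8205680714022 214.80968781271469 -0.06741986352378614 [[0.3, 0.907, 0.296, 0.082], [0.954, -0.285, -0.096, 0.526], [-0.002, 0.311, -0.95, 0.373], [0.0, 0.0, 0.0, 1.0]]
```

View pics/top0.png

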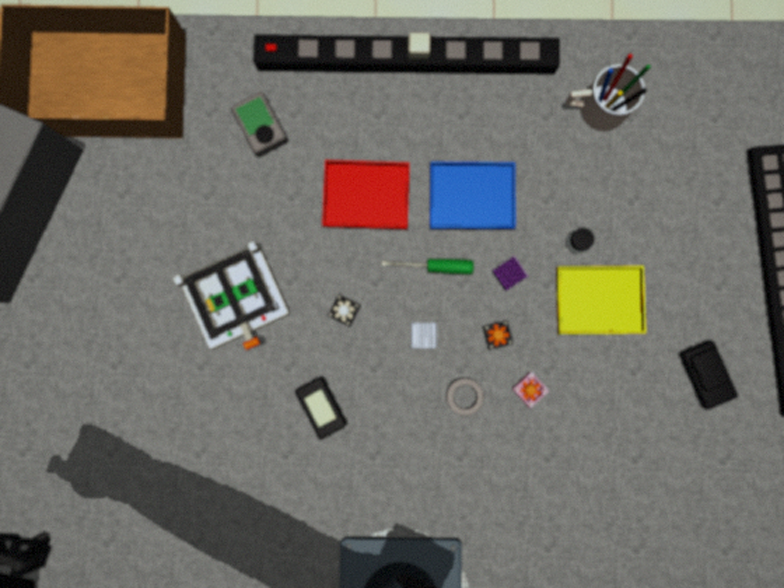

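View pics/side0.png

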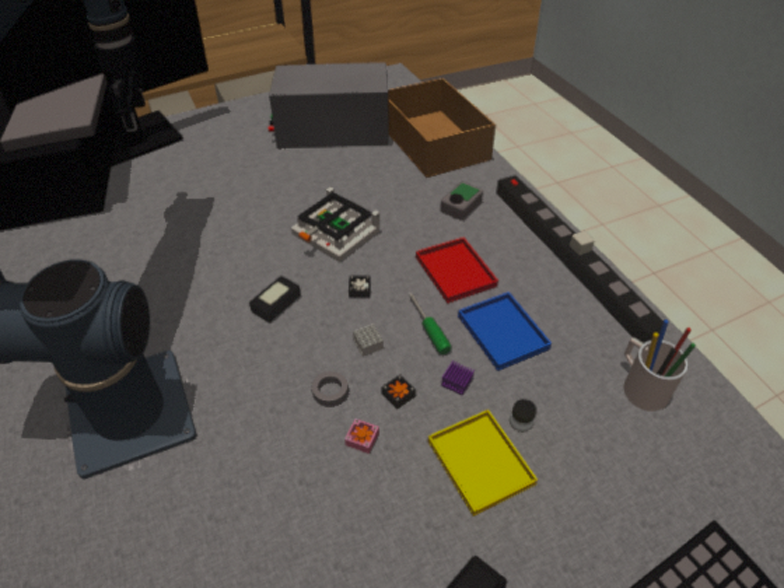

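Top view (784×588): fixture ~(232,297) with orange handle (251,342). Candidates: white fan (344,310), with nothing similar. Orange fan (498,334), with the pink decoy at (530,389). Silver heat sink (424,335), with the purple decoy at (510,272). Green drive in the fixture, with a grey/green gadget at (260,120) that isn't it. Trays: red (366,195), blue (472,196), yellow (601,300). Next, close crops.

Run:
```python
from h import *
import pickle
c=pickle.load(open('top0.pkl','rb'))
save(c,'c1.png',(120,165,220,255),6.6)
save(c,'c2.png',(225,180,395,300),4.7)
for n,u,v,z in [('fw',344,310,.02),('hs',424,335,.025),('fo',498,334,.02),('handle',251,342,.05),('red',366,195,.018),('blue',472,196,.018),('yel',601,300,.018),('fix',232,297,.04)]:
    p=pt(c,u/1.4,v/1.4,z);print(n,p.round(4),np.hypot(*p[:2]).round(3))
# tray fits by colour
hsv=cv2.cvtColor(c['im'],cv2.COLOR_RGB2HSV)
for n,lo,hi,z in [('red',(0,150,90),(6,255,255),.018),('blue',(100,150,80),(125,255,255),.018),('yel',(25,150,90),(35,255,255),.018)]:
    m=cv2.inRange(hsv,lo,hi);k,l,st,_=cv2.connectedComponentsWithStats(m);i=1+st[1:,4].argmax()
    ct=np.argwhere(l==i)[:,::-1].astype(np.float32)
    h=cv2.convexHull(ct)[:,0]
    w=np.array([pt(c,*q,z)[:2] for q in h],np.float32)
    print(n,cv2.minAreaRect(w*1000))
```

```text
fw [0.4548 0.0946 0.02  ] 0.465
hs [ 0.416  -0.0344  0.025 ] 0.417
fo [ 0.4192 -0.1534  0.02  ] 0.446
handle [0.401  0.2372 0.05  ] 0.466
red [0.6435 0.0621 0.018 ] 0.646
blue [ 0.6439 -0.111   0.018 ] 0.653
yel [ 0.4761 -0.3196  0.018 ] 0.573
fix [0.4721 0.2712 0.04  ] 0.544
red ((645.2106323242188, 63.14088821411133), (138.7200927734375, 110.22927856445312), 88.76826477050781)
blue ((645.3223876953125, -110.83755493164062), (109.11678314208984, 137.5507049560547), 0.49414870142936707)
yel ((477.001708984375, -319.1044616699219), (108.7435531616211, 141.2781982421875), 0.7221010327339172)
```

View pics/c1.png

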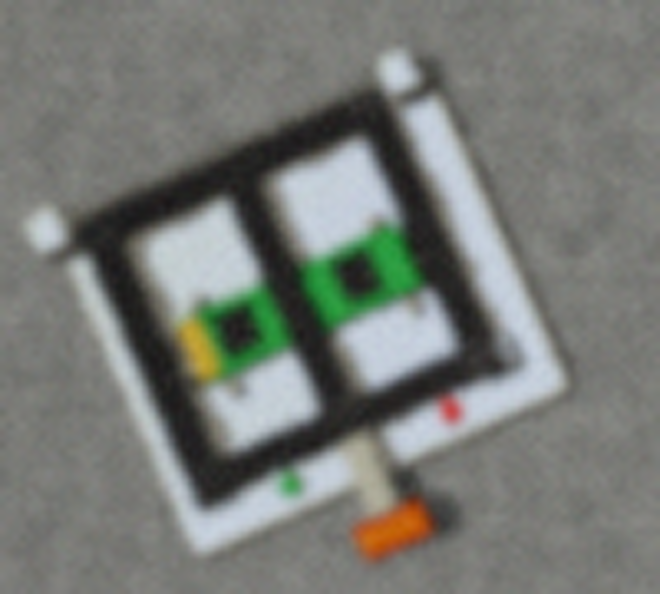

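View pics/c2.png

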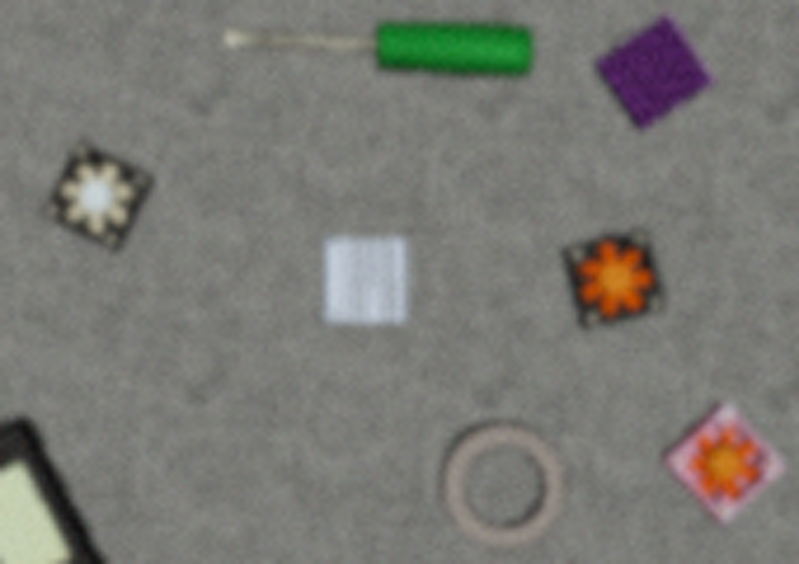

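```bash
cat >> h.py <<'E'
def goto(x,y,z=None,close=None):
    "print tool-frame shift mm to target, then turn to bring closing line to angle close (deg, mod 180)"
    s=env.read_state();Rm=R.from_quat(s['eef_rot']).as_matrix();p=s['ee_pos'];z=p[2] if z is None else z
    d=Rm.T@(np.array([x,y,z])-p)*1000;print('at',p.round(4),'open',round(s['opening'],4),'t',round(s['time'],2),'j6',s['joint_pos'][5].round(2),'shift',d.round(1))
    if close is not None:
        th=np.degrees(np.arctan2(Rm[1,1],Rm[0,1]));t=(th-close+90)%180-90
        j6=s['joint_pos'][5];dj1=np.arctan2(y,x)-np.arctan2(p[1],p[0])
        print('closing now',th.round(1),'turn rad options',[(round(np.radians(t+k),3),'j6~',round(j6+dj1+np.radians(t+k),2)) for k in(-180,0,180)])
E
python3 - <<'E'
from h import *
import pickle
c=pickle.load(open('top0.pkl','rb'))
f=lambda x,y,s,o,z:pt(c,o[0]+(x+.5)/s-.5,o[1]+(y+.5)/s-.5,z)
o1,o2=(120,165),(225,180)
def quad(n,q,z):
    w=np.array([f(x,y,4.7,o2,z)[:2] for x,y in q]);print(n,w.mean(0).round(4),cv2.minAreaRect((w*1000).astype(np.float32)))
quad('fw',[(85,143),(153,180),(118,250),(46,212)],.02)
quad('fo',[(563,245),(648,230),(663,308),(584,327)],.02)
quad('hs',[(325,238),(408,237),(408,325),(325,325)],.025)
loc=np.array([[-62.5,70],[-62.5,-70],[55,64],[55,-64],[-84,0]])/1000
W=np.array([f(x,y,6.6,o1,z)[:2] for x,y,z in[(198,553,.02),(567,383,.02),(47,230,.054),(400,72,.054),(397,529,.046)]])
a=loc-loc.mean(0);b=W-W.mean(0)
th=np.arctan2((a[:,0]*b[:,1]-a[:,1]*b[:,0]).sum(),(a*b).sum());Q=np.array([[np.cos(th),-np.sin(th)],[np.sin(th),np.cos(th)]])
t=W.mean(0)-Q@loc.mean(0);print('fix',t.round(4),np.degrees(th),'res mm',((W-(loc@Q.T+t))*1000).round(1).tolist())
print('handle',Q@loc[4]+t)
goto(.4548,.0946,.19,60)
E
```

```text
fw [0.455 0.094] ((455.0782470703125, 93.90878295898438), (39.11663055419922, 37.99345016479492), 62.93160629272461)
fo [ 0.419  -0.1526] ((418.4046325683594, -152.03912353515625), (40.249168395996094, 41.39189147949219), 10.880953788757324)
hs [ 0.4156 -0.0338] ((415.7610778808594, -33.8432502746582), (41.95499038696289, 39.60026168823242), 0.5974437594413757)
fix [0.4765 0.2734] 25.446156809526386 res mm [[1.6, -0.6], [0.9, 1.9], [-0.7, -0.2], [-1.2, -0.6], [-0.6, -0.4]]
handle [0.4006807  0.23732203]
at [0.1573 0.5003 0.1911] open 0.0852 t 0.15 j6 1.44 shift [-405.5 -297.7    1.5]
closing now 72.5 turn rad options [(np.float64(-2.923), 'j6~', np.float64(-2.54)), (np.float64(0.219), 'j6~', np.float64(0.6)), (np.float64(3.36), 'j6~', np.float64(3.74))]
```

move_arm:
  deltas: "1 -40.5 -29.8 0 0;1 -40.5 -29.8 0 0;1 -40.5 -29.8 0 0;1 -40.5 -29.8 0 0;1 -40.5 -29.8 0 0;1 -40.5 -29.8 0 0;1 -40.5 -29.8 0 0;1 -40.5 -29.8 0 0;1 -40.5 -29.8 0 0;1 -41 -30 0 0;0.6 0 0 10 0.166;0.6 0 0 10 0"
  squeeze: 30

```text
time: 1.65
ee_pos: [0.4549, 0.0941, 0.1712]
eef_rot: [0.233, 0.972, -0.0, -0.0]
wrist_force: [-0.2, 0.2, -1.2]
opening: 0.0682
finger_force: 0.0
```

Run:
```python
from h import *
import pickle
goto(.455,.094,.004,63)
c=cam('wrist');pickle.dump(c,open('w1.pkl','wb'));save(c,'w1.png',None,1.4)
```

```text
at [0.4549 0.0941 0.1712] open 0.0682 t 1.65 j6 0.53 shift [-3.000e-01  1.000e-01  1.672e+02]
closing now 63.0 turn rad options [(np.float64(-3.141), 'j6~', np.float64(-2.61)), (np.float64(0.001), 'j6~', np.float64(0.53)), (np.float64(3.142), 'j6~', np.float64(3.67))]
```

View pics/w1.png

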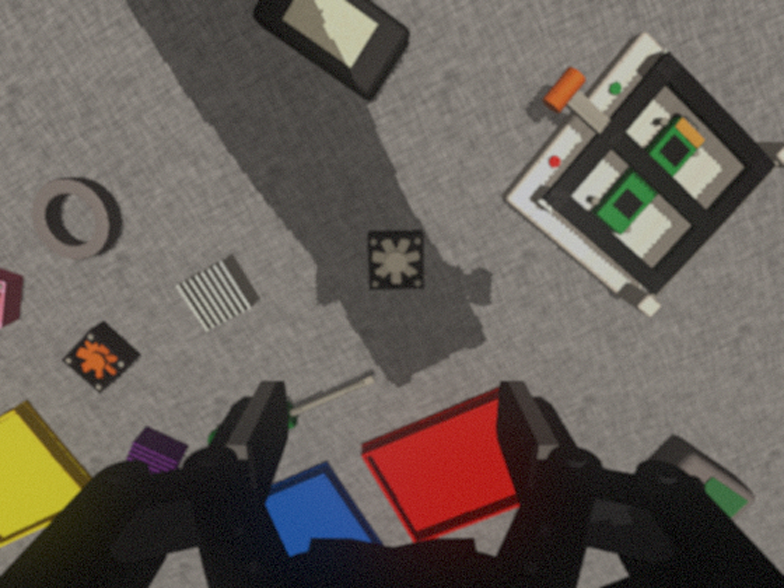

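Wrist view: the white fan's square spans about (368–424, 231–290) and is aligned with the fingers. The heat sink, orange fan, fixture and trays are all in view, so I'll cross-check their positions.

Run:
```python
from h import *
import pickle
c=pickle.load(open('w1.pkl','rb'))
for n,u,v,z in[('fw',396.5,260,.02),('fo',101,356,.02),('hs top',213,295,.025),('handle',565,89,.048),('red corner',363,452,.018),('blue corner',327,465,.018)]:
    print(n,pt(c,(u+.5)/1.4-.5,(v+.5)/1.4-.5,z).round(4))
```

```text
fw [0.4555 0.0986 0.02  ]
fo [ 0.4183 -0.1436  0.02  ]
hs top [ 0.4169 -0.0319  0.025 ]
handle [0.4011 0.2394 0.048 ]
red corner [ 5.893e-01 -2.000e-04  1.800e-02]
blue corner [ 0.5872 -0.0336  0.018 ]
```

move_arm:
  deltas: "0.6 0 0 40 0;0.6 0 0 40 0;0.6 0 0 40 0;0.6 0 0 25 0;0.6 0 0 15 0;0.6 0 0 7 0;-0.2 0 0 0 0;-0.2 0 0 0 0;-0.2 0 0 0 0;-0.2 0 0 0 0"

```text
time: 2.95
ee_pos: [0.4555, 0.0946, 0.0057]
eef_rot: [0.233, 0.972, 0.0, 0.001]
wrist_force: [-0.1, -0.1, -0.1]
opening: 0.0343
finger_force: 0.0
```

The opening passed 40 mm with no grip force, so I need to look.

Run:
```python
from h import *
import pickle
s=env.read_state();print(s['opening'],s['finger_force'],s['wrist_force'])
c=cam('wrist');d=cam('side')
a=cv2.resize(c['im'][:,:,::-1],None,fx=.95,fy=.95)[:, :430];u,v=px(d,[.455,.094,.02]).astype(int);print(u,v)
b=cv2.resize(d['im'][v-55:v+45,u-45:u+45,::-1],(359,399));cv2.imwrite('pics/m1.png',np.hstack([a[:399],b]))
```

```text
0.03434451501110922 0.0 [-0.10392536 -0.12358551 -0.1140207 ]
256 203
```

View pics/m1.png

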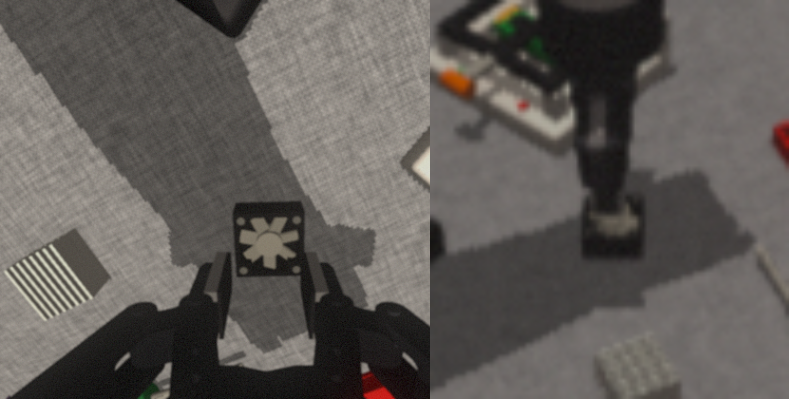

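The fingers appear to sit above or behind the fan. I'll check the real camera pose by PnP against the measured TCP.

Run:
```python
from h import *
import pickle
def pnp(c,P,U):
    K=np.array([[c['f'],0,c['cx']],[0,c['f'],c['cy']],[0,0,1]]);D=np.array([c['k'],0,0,0,0.])
    Mi=np.linalg.inv(c['M']);r0=cv2.Rodrigues(Mi[:3,:3])[0];t0=Mi[:3,3:].copy()
    # model: distortion r_d=r(1+k r^2): same as OpenCV
    ok,r,t=cv2.solvePnP(np.array(P,float),np.array(U,float),K,D,r0,t0,True,cv2.SOLVEPNP_ITERATIVE)
    Rm=cv2.Rodrigues(r)[0];pos=(-Rm.T@t).ravel();e=cv2.projectPoints(np.array(P,float),r,t,K,D)[0][:,0]-U
    print('nominal',c['M'][:3,3].round(4),'pnp',pos.round(4),'rot diff deg',np.degrees(R.from_matrix(Rm.T@c['M'][:3,:3].T).as_rotvec()).round(2),'rms px',np.sqrt((e**2).mean()).round(2))
c=pickle.load(open('w1.pkl','rb'))
def sq(x,y,a,z,h=.02):
    a=np.radians(a);return [[x+np.cos(a+k)*h*2**.5,y+np.sin(a+k)*h*2**.5,z] for k in np.pi/4+np.pi/2*np.arange(4)]
print([px(c,p)*1.4 for p in sq(.455,.094,63,.02)])
U=np.array([(396.5,260),(101,356),(565,89),(363,452),(327,465),(657,305),(540,203)])/1.4
th=np.radians(25.4);Q=np.array([[np.cos(th),-np.sin(th)],[np.sin(th),np.cos(th)]])
hd=Q@[-.084,0]+[.4765,.2734]
P=[[.455,.094,.02],[.4185,-.1523,.02],[hd[0],hd[1],.05],[.590,-.007,.018],[.590,-.042,.018]]
pnp(c,P,U[:5])
print('tip px', px(cam('wrist'),env.read_state()['ee_pos'])*.95)
d=cam('wrist');s=cam('side');tc=env.read_state()['ee_pos']
print('side TCP',px(s,tc), 'crop coords',(px(s,tc)-[211,148])*3.99)
pnp(d,sq(.455,.094,63,.02)[:4],np.array([min([(u,v) for u,v in [(235,203),(302,203),(304,275),(235,275)]],key=lambda q:np.hypot(*(px(d,p)*.95-q))) for p in sq(.455,.094,63,.02)])/.95)
```

```text
[array([418.57110878, 234.42396281]), array([361.88614163, 234.37713176]), array([362.87582442, 288.68220691]), array([417.60417741, 288.73361219])]
nominal [0.3846 0.1313 0.3532] pnp [0.3846 0.1251 0.3605] rot diff deg [ 0.33  0.25 -0.07] rms px 0.66
tip px [263.78394052 234.93093657]
side TCP [256.80485126 206.86477947] crop coords [182.76135651 234.87047008]
nominal [0.3845 0.132  0.1871] pnp [0.4492 0.124  0.2017] rot diff deg [ 1.5  19.9  -2.22] rms px 1.07
```

Run:
```python
from h import *
c=cam('wrist');save(c,'w2.png',(200,200,370,360),3.7);print(px(c,env.read_state()['ee_pos']))
```

```text
[277.65550406 247.49887829]
```

View pics/w2.png

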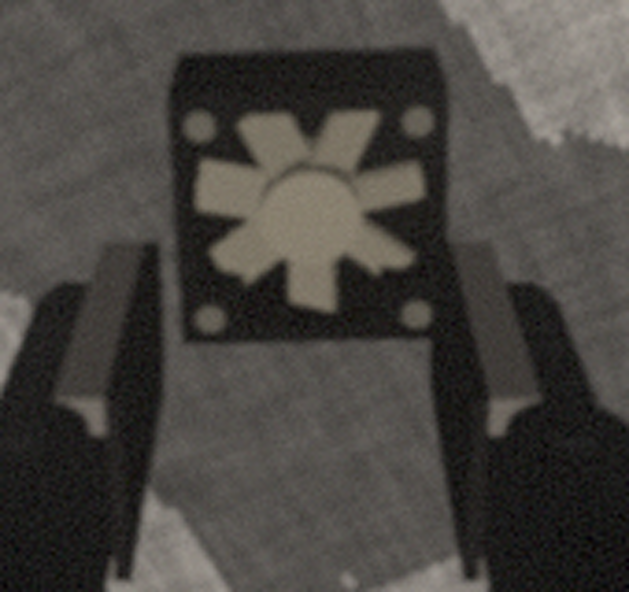

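The near finger doesn't hide the fan in the side view, and the gap scale puts the tips at z≈35 mm. So the fingers really are above the fan, and the reported TCP lies beyond the visible tips. I'll open and go down gently while watching the force.

move_arm:
  deltas: "0.25 0 0 0 0;0.25 0 0 0 0;0.25 0 0 5 0;0.25 0 0 5 0;0.25 0 0 5 0;0.25 0 0 0 0"

```text
time: 4.0
ee_pos: [0.4541, 0.0946, -0.0108]
eef_rot: [0.233, 0.972, -0.0, -0.001]
wrist_force: [-0.6, 0.1, -0.3]
opening: 0.0538
finger_force: 0.0
```

move_arm:
  deltas: "0.25 0 0 5 0;0.25 0 0 0 0;-0.2 0 0 0 0;-0.2 0 0 0 0;-0.2 0 0 0 0;-0.2 0 0 0 0"

```text
time: 4.75
ee_pos: [0.455, 0.0946, -0.0149]
eef_rot: [0.233, 0.972, 0.0, 0.0]
wrist_force: [0.0, -0.6, 0.1]
opening: 0.0345
finger_force: 0.0
```

Run:
```python
from h import *
s=env.read_state();print(s['ee_pos'],s['joint_pos'],s['opening'],s['finger_force'],s['wrist_force'])
c=cam('wrist');d=cam('side')
a=cv2.resize(c['im'][200:360,200:370,::-1],(425,400))
b=cv2.resize(d['im'][148:248,211:301,::-1],(360,400));cv2.imwrite('pics/m2.png',np.hstack([a,b]))
```

```text
[ 0.45496345  0.09463374 -0.0148923 ] [ 6.06153685e-02 -4.91280621e-02 -4.13644067e-01  1.20610844e+00
 -2.67797883e-06  5.31470341e-01] 0.03445075026115803 0.0 [ 0.04494121 -0.61352108  0.0557431 ]
```

View pics/m2.png

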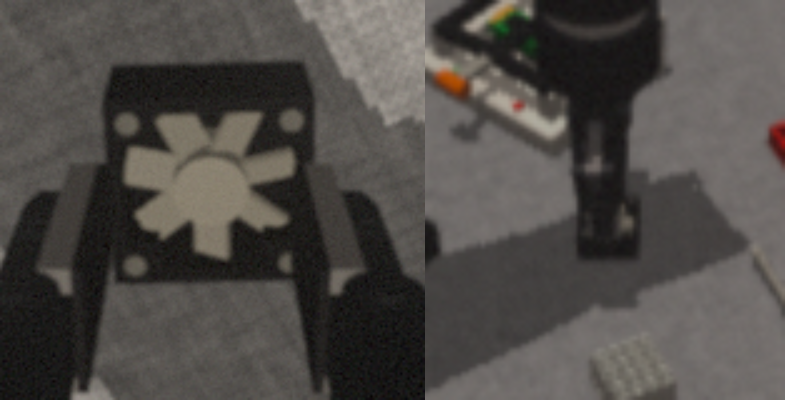

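No grip yet. The fan now spans almost the same width as the finger gap, so the tips are still about 15 mm above its top. I'll go lower, gently.

move_arm:
  deltas: "0.3 0 0 0 0;0.3 0 0 0 0;0.3 0 0 4 0;0.3 0 0 4 0;0.3 0 0 4 0;0.3 0 0 4 0;0.3 0 0 3 0;0.3 0 0 3 0;0.3 0 0 0 0"

```text
time: 5.98
ee_pos: [0.4546, 0.0946, -0.0373]
eef_rot: [0.233, 0.972, -0.0, -0.0]
wrist_force: [1.0, -0.1, 0.2]
opening: 0.056
finger_force: 0.0
```

move_arm:
  deltas: "-0.2 0 0 0 0;-0.2 0 0 0 0;-0.2 0 0 0 0;-0.2 0 0 0 0"

```text
time: 6.48
ee_pos: [0.4552, 0.0947, -0.0367]
eef_rot: [0.233, 0.972, 0.0, 0.0]
wrist_force: [0.1, 0.6, 2.3]
opening: 0.0393
finger_force: 31.8
```

Run:
```python
from h import *
c=cam('wrist');d=cam('side')
a=cv2.resize(c['im'][180:360,190:380,::-1],(422,400))
b=cv2.resize(d['im'][148:248,211:301,::-1],(360,400));cv2.imwrite('pics/m3.png',np.hstack([a,b]))
```

```text
(no output)
```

Gripped: 39.3 mm, 32 N. The real pad ends are about 40 mm behind the reported TCP, so I'll use heights relative to this contact (ee z −0.037 = an object on the carpet). Lifting.

move_arm:
  deltas: "-0.2 0 0 -5 0;-0.2 0 0 -15 0;-0.2 0 0 -30 0;-0.2 0 0 -30 0;-0.2 0 0 -20 0;-0.2 0 0 0 0"

```text
time: 7.32
ee_pos: [0.4571, 0.0948, 0.0659]
eef_rot: [0.233, 0.972, 0.001, 0.003]
wrist_force: [-0.9, 0.0, -0.8]
opening: 0.0394
finger_force: 31.6
```

Run:
```python
from h import *
goto(.645,-.081,None,0.5)
```

```text
at [0.4571 0.0948 0.0659] open 0.0394 t 7.33 j6 0.53 shift [-247.2  -71.4    1. ]
closing now 63.0 turn rad options [(np.float64(-2.05), 'j6~', np.float64(-1.85)), (np.float64(1.091), 'j6~', np.float64(1.29)), (np.float64(4.233), 'j6~', np.float64(4.43))]
```

move_arm:
  deltas: "-0.2 -41 -12 0 0;-0.2 -41 -12 0 0;-0.2 -41 -12 0 0;-0.2 -41 -12 0 0;-0.2 -41 -12 0 0;-0.2 -42 -11.5 0 0;-0.2 0 0 0 0.182;-0.2 0 0 0 0.182;-0.2 0 0 0 0.182;-0.2 0 0 0 0.182;-0.2 0 0 0 0.182;-0.2 0 0 0 0.182"

```text
time: 8.82
ee_pos: [0.6416, -0.0809, 0.0614]
eef_rot: [0.706, 0.708, -0.001, -0.001]
wrist_force: [0.3, -0.1, 0.2]
opening: 0.0394
finger_force: 31.6
```

Run:
```python
from h import *
for _ in range(3): goto(.645,-.081,-.033,0.5); imaging.get_image('top')
c=cam('wrist');save(c,'w3.png',None,1.2)
```

```text
at [ 0.6416 -0.0809  0.0614] open 0.0394 t 8.82 j6 1.34 shift [-0.2  3.7 94.4]
closing now 0.1 turn rad options [(np.float64(-3.148), 'j6~', np.float64(-1.81)), (np.float64(-0.007), 'j6~', np.float64(1.33)), (np.float64(3.135), 'j6~', np.float64(4.48))]
at [ 0.6416 -0.0809  0.0614] open 0.0395 t 8.88 j6 1.34 shift [-0.2  3.7 94.4]
closing now -0.1 turn rad options [(np.float64(-3.152), 'j6~', np.float64(-1.81)), (np.float64(-0.01), 'j6~', np.float64(1.33)), (np.float64(3.131), 'j6~', np.float64(4.48))]
at [ 0.6417 -0.0809  0.0615] open 0.0395 t 8.93 j6 1.33 shift [-0.2  3.6 94.5]
closing now 0.5 turn rad options [(np.float64(-3.142), 'j6~', np.float64(-1.81)), (np.float64(-0.0), 'j6~', np.float64(1.33)), (np.float64(3.141), 'j6~', np.float64(4.48))]
```

View pics/w3.png

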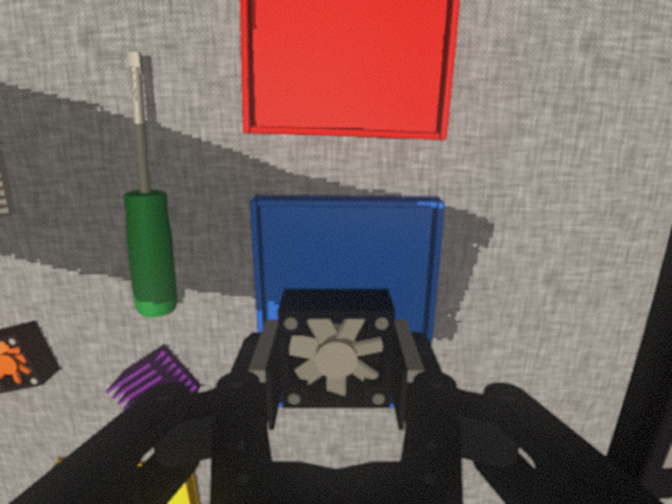

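Wrist view: the fan is held level over the blue tray's lower part, with the tray's far rim at rows ~200. I'll correct by 3.5 mm and lower.

move_arm:
  deltas: "-0.2 0 3.5 30 0;-0.2 0 0 30 0;-0.2 0 0 20 0;-0.2 0 0 8 0;-0.2 0 0 4 0;-0.2 0 0 2 0;-0.2 0 0 0 0"

```text
time: 9.9
ee_pos: [0.6469, -0.0813, -0.03]
eef_rot: [0.704, 0.71, 0.0, 0.001]
wrist_force: [0.2, 0.1, -1.0]
opening: 0.0393
finger_force: 31.6
```

move_arm:
  deltas: "-0.2 0 0 1 0;-0.2 0 0 0.5 0;-0.2 0 0 0 0"

```text
time: 10.28
ee_pos: [0.6461, -0.0811, -0.0324]
eef_rot: [0.704, 0.71, 0.0, 0.0]
wrist_force: [-0.5, 0.1, -0.9]
opening: 0.0391
finger_force: 31.6
```

move_arm:
  deltas: "-0.2 0 0 0.5 0;-0.2 0 0 0.5 0;-0.2 0 0 0.5 0;-0.2 0 0 0 0"

```text
time: 10.78
ee_pos: [0.6462, -0.0811, -0.0326]
eef_rot: [0.704, 0.71, 0.0, 0.0]
wrist_force: [-2.4, 1.5, 5.7]
opening: 0.0395
finger_force: 32.3
```

Contact (5.7 N up). Release.

move_arm:
  deltas: "0.25 0 0 0 0;0.25 0 0 0 0;0.25 0 0 0 0;0.25 0 0 -15 0;0.25 0 0 -30 0;0.25 0 0 -40 0;0.25 0 0 -15 0;0.25 0 0 0 0"

```text
time: 11.78
ee_pos: [0.6476, -0.0815, 0.0681]
eef_rot: [0.704, 0.71, 0.001, 0.002]
wrist_force: [0.4, -0.0, 0.3]
opening: 0.0534
finger_force: 0.0
```

Run:
```python
from h import *
goto(.4185,-.1523,None,10.9)
```

```text
at [ 0.6476 -0.0815  0.0681] open 0.0534 t 11.78 j6 1.34 shift [ -69.  -229.6   -0.8]
closing now 0.5 turn rad options [(np.float64(-3.324), 'j6~', np.float64(-2.21)), (np.float64(-0.182), 'j6~', np.float64(0.93)), (np.float64(2.959), 'j6~', np.float64(4.07))]
```

move_arm:
  deltas: "0.25 -14 -46 0 0;0.25 -14 -46 0 0;0.25 -14 -45 0 0;0.25 -14 -45 0 0;0.25 -13 -46 0 0;0.25 0 0 0 -0.182;0.25 0 0 0 0;0.25 0 0 0 0"

```text
time: 12.78
ee_pos: [0.4184, -0.1516, 0.0651]
eef_rot: [0.638, 0.77, -0.0, -0.001]
wrist_force: [0.6, 0.4, 0.5]
opening: 0.0531
finger_force: 0.0
```

Run:
```python
from h import *
goto(.4185,-.1523,-.037,10.9)
c=cam('wrist');d=cam('top')
a=cv2.resize(c['im'][:,:,::-1],None,fx=.75,fy=.75);b=cv2.resize(d['im'][100:240,230:390,::-1],(360,315));cv2.imwrite('pics/m4.png',np.hstack([a,b]))
```

```text
at [ 0.4184 -0.1516  0.0651] open 0.0531 t 12.78 j6 0.88 shift [-8.000e-01  1.000e-01  1.021e+02]
closing now 10.8 turn rad options [(np.float64(-3.144), 'j6~', np.float64(-2.26)), (np.float64(-0.002), 'j6~', np.float64(0.88)), (np.float64(3.139), 'j6~', np.float64(4.02))]
```

View pics/m4.png

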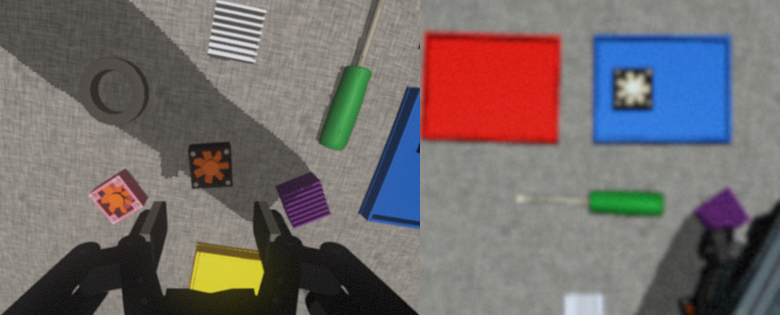

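The white fan lies flat in the left half of the blue tray (632,88). The orange fan at (210,166) in the wrist view is aligned between the fingers, with purple and pink well clear. Descending.

move_arm:
  deltas: "0.25 -1 0 30 0;0.25 0 0 30 0;0.25 0 0 20 0;0.25 0 0 12 0;0.25 0 0 6 0;0.25 0 0 4 0;0.25 0 0 0 0;-0.2 0 0 0 0;-0.2 0 0 0 0;-0.2 0 0 0 0;-0.2 0 0 0 0"

```text
time: 14.25
ee_pos: [0.4197, -0.1534, -0.035]
eef_rot: [0.637, 0.771, 0.0, 0.001]
wrist_force: [-0.4, -0.4, 6.2]
opening: 0.0398
finger_force: 29.9
```

move_arm:
  deltas: "-0.2 0 0 -5 0;-0.2 0 0 -15 0;-0.2 0 0 -30 0;-0.2 0 0 -30 0;-0.2 0 0 -20 0;-0.2 0 0 0 0.182;-0.2 0 0 0 0"

```text
time: 15.12
ee_pos: [0.419, -0.153, 0.0648]
eef_rot: [0.704, 0.711, 0.0, 0.0]
wrist_force: [0.2, -0.4, 0.1]
opening: 0.04
finger_force: 29.6
```

Run:
```python
from h import *
goto(.646,-.141,None,0.5)
```

```text
at [ 0.419  -0.153   0.0648] open 0.04 t 15.12 j6 1.06 shift [9.700e+00 2.271e+02 1.000e-01]
closing now 0.6 turn rad options [(np.float64(-3.14), 'j6~', np.float64(-1.94)), (np.float64(0.001), 'j6~', np.float64(1.2)), (np.float64(3.143), 'j6~', np.float64(4.34))]
```

move_arm:
  deltas: "-0.2 2 46 0 0;-0.2 2 46 0 0;-0.2 2 45 0 0;-0.2 2 45 0 0;-0.2 2 45 0 0;-0.2 0 0 30 0;-0.2 0 0 30 0;-0.2 0 0 20 0;-0.2 0 0 8 0;-0.2 0 0 3 0;-0.2 0 0 0 0"

```text
time: 16.5
ee_pos: [0.6465, -0.1414, -0.0257]
eef_rot: [0.704, 0.71, 0.0, 0.001]
wrist_force: [-0.5, -0.6, 0.0]
opening: 0.0403
finger_force: 29.7
```

move_arm:
  deltas: "-0.2 0 0 2 0;-0.2 0 0 1 0;-0.2 0 0 1 0;-0.2 0 0 0.5 0;-0.2 0 0 0 0"

```text
time: 17.12
ee_pos: [0.6459, -0.1411, -0.0309]
eef_rot: [0.704, 0.71, 0.0, 0.0]
wrist_force: [-0.6, 0.6, 2.0]
opening: 0.0397
finger_force: 29.9
```

move_arm:
  deltas: "-0.2 0 0 0.5 0;-0.2 0 0 0 0"

```text
time: 17.38
ee_pos: [0.6459, -0.1411, -0.0309]
eef_rot: [0.704, 0.71, 0.0, 0.0]
wrist_force: [-2.2, 0.6, 5.1]
opening: 0.0398
finger_force: 30.1
```

move_arm:
  deltas: "0.25 0 0 0 0;0.25 0 0 0 0;0.25 0 0 0 0;0.25 0 0 -15 0;0.25 0 0 -30 0;0.25 0 0 -40 0;0.25 0 0 -15 0;0.25 0 0 0 0"

```text
time: 18.38
ee_pos: [0.6472, -0.1416, 0.0702]
eef_rot: [0.704, 0.71, 0.001, 0.002]
wrist_force: [-0.4, -0.5, 0.3]
opening: 0.0533
finger_force: 0.0
```

Run:
```python
from h import *
goto(.4157,-.0338,None,0.6)
```

```text
at [ 0.6472 -0.1416  0.0702] open 0.0533 t 18.38 j6 1.25 shift [ 109.6 -230.6   -1. ]
closing now 0.5 turn rad options [(np.float64(-3.144), 'j6~', np.float64(-1.76)), (np.float64(-0.002), 'j6~', np.float64(1.38)), (np.float64(3.139), 'j6~', np.float64(4.52))]
```

move_arm:
  deltas: "0.25 22 -46 0 0;0.25 22 -46 0 0;0.25 22 -46 0 0;0.25 22 -46 0 0;0.25 21.5 -45.5 0 0;0.25 0 0 35 0;0.25 0 0 35 0;0.25 0 0 15 0;0.25 0 0 0 0"

```text
time: 19.5
ee_pos: [0.4132, -0.0329, -0.019]
eef_rot: [0.704, 0.71, -0.001, -0.002]
wrist_force: [0.8, -0.5, 0.7]
opening: 0.0536
finger_force: 0.0
```

Run:
```python
from h import *
goto(.4157,-.0338,-.036,0.6)
c=cam('wrist');d=cam('top')
a=cv2.resize(c['im'][:,:,::-1],None,fx=.75,fy=.75);b=cv2.resize(d['im'][100:240,230:390,::-1],(360,315));cv2.imwrite('pics/m5.png',np.hstack([a,b]))
```

```text
at [ 0.4132 -0.0329 -0.019 ] open 0.0536 t 19.5 j6 1.32 shift [-0.9  2.6 16.9]
closing now 0.5 turn rad options [(np.float64(-3.144), 'j6~', np.float64(-1.82)), (np.float64(-0.003), 'j6~', np.float64(1.32)), (np.float64(3.139), 'j6~', np.float64(4.46))]
```

View pics/m5.png

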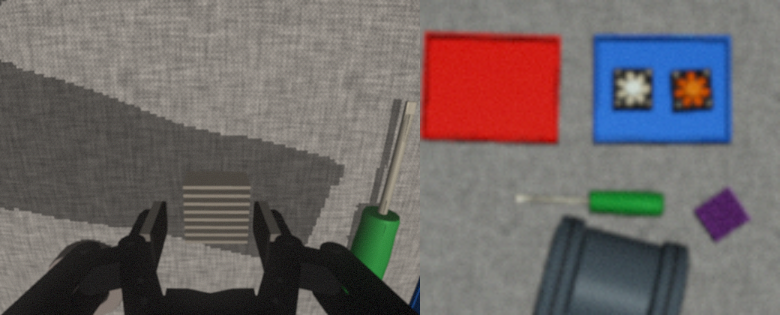

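Both fans lie side by side in the blue tray. The heat sink (184–250, 172–243) is between the fingers, slightly to the right (+x), which agrees with the 2.6 mm shift.

move_arm:
  deltas: "0.25 -1 2.5 8 0;0.25 0 0 6 0;0.25 0 0 3 0;0.25 0 0 0 0;-0.2 0 0 0 0;-0.2 0 0 0 0;-0.2 0 0 0 0;-0.2 0 0 0 0"

```text
time: 20.6
ee_pos: [0.4181, -0.0345, -0.0337]
eef_rot: [0.704, 0.71, 0.0, 0.0]
wrist_force: [0.1, 0.0, 1.1]
opening: 0.0396
finger_force: 31.9
```

move_arm:
  deltas: "-0.2 0 0 -5 0;-0.2 0 0 -15 0;-0.2 0 0 -30 0;-0.2 0 0 -30 0;-0.2 0 0 -20 0;-0.2 0 0 0 0;-0.2 0 0 0 0"

```text
time: 21.48
ee_pos: [0.4175, -0.0343, 0.0656]
eef_rot: [0.704, 0.71, -0.0, -0.0]
wrist_force: [0.5, 0.1, -0.3]
opening: 0.0393
finger_force: 31.8
```

Run:
```python
from h import *
goto(.477,-.319,None,0.7)
```

```text
at [ 0.4175 -0.0343  0.0656] open 0.0393 t 21.48 j6 1.32 shift [-2.852e+02  5.720e+01 -1.000e-01]
closing now 0.5 turn rad options [(np.float64(-3.146), 'j6~', np.float64(-2.33)), (np.float64(-0.004), 'j6~', np.float64(0.81)), (np.float64(3.137), 'j6~', np.float64(3.95))]
```

move_arm:
  deltas: "-0.2 -41 8 0 0;-0.2 -41 8 0 0;-0.2 -41 8 0 0;-0.2 -41 8 0 0;-0.2 -41 8 0 0;-0.2 -40 8 0 0;-0.2 -40 9 0 0;-0.2 0 0 30 0;-0.2 0 0 30 0;-0.2 0 0 20 0;-0.2 0 0 8 0;-0.2 0 0 0 0"

```text
time: 22.98
ee_pos: [0.4762, -0.3181, -0.0233]
eef_rot: [0.704, 0.71, -0.0, -0.001]
wrist_force: [0.1, 0.1, -0.3]
opening: 0.039
finger_force: 31.8
```

move_arm:
  deltas: "-0.2 0 0 3 0;-0.2 0 0 1.5 0;-0.2 0 0 1 0;-0.2 0 0 0.5 0;-0.2 0 0 0 0"

```text
time: 23.6
ee_pos: [0.4772, -0.3189, -0.0279]
eef_rot: [0.704, 0.71, 0.0, 0.0]
wrist_force: [0.8, 0.4, -1.8]
opening: 0.0396
finger_force: 31.8
```

move_arm:
  deltas: "-0.2 0 0 1 0;-0.2 0 0 0.5 0;-0.2 0 0 0.5 0;-0.2 0 0 0 0"

```text
time: 24.1
ee_pos: [0.4771, -0.3189, -0.0297]
eef_rot: [0.704, 0.71, -0.0, -0.0]
wrist_force: [-0.2, 0.6, 1.4]
opening: 0.0391
finger_force: 32.0
```

move_arm:
  deltas: "-0.2 0 0 0.5 0;-0.2 0 0 0.5 0;-0.2 0 0 0 0"

```text
time: 24.48
ee_pos: [0.4771, -0.319, -0.0297]
eef_rot: [0.704, 0.71, -0.0, 0.0]
wrist_force: [-2.2, 2.5, 6.3]
opening: 0.039
finger_force: 32.7
```

move_arm:
  deltas: "0.25 0 0 0 0;0.25 0 0 0 0;0.25 0 0 0 0;0.25 0 0 -15 0;0.25 0 0 -30 0;0.25 0 0 -40 0;0.25 0 0 -40 0;0.25 0 0 0 0"

```text
time: 25.48
ee_pos: [0.4802, -0.3215, 0.1003]
eef_rot: [0.704, 0.71, 0.0, 0.005]
wrist_force: [-0.4, -0.5, 0.2]
opening: 0.0534
finger_force: 0.0
```

Run:
```python
from h import *
goto(.4007,.2373,None,115.4)
```

```text
at [ 0.4802 -0.3215  0.1003] open 0.0534 t 25.48 j6 0.86 shift [559.4 -75.   -4.6]
closing now 0.5 turn rad options [(np.float64(-2.006), 'j6~', np.float64(-0.02)), (np.float64(1.136), 'j6~', np.float64(3.12)), (np.float64(4.277), 'j6~', np.float64(6.26))]
```

move_arm:
  deltas: "0.25 46.5 -6.4 0 0;0.25 46.5 -6.4 0 0;0.25 46.5 -6.4 0 0;0.25 46.5 -6.4 0 0;0.25 46.5 -6.4 0 0;0.25 46.5 -6.4 0 0;0.25 46.5 -6.4 0 0;0.25 46.5 -6.4 0 0;0.25 46.5 -6.4 0 0;0.25 46.5 -6.4 0 0;0.25 46 -6.4 0 0;0.25 46 -6.4 0 0"

```text
time: 26.98
ee_pos: [0.3952, 0.2388, 0.0938]
eef_rot: [0.704, 0.71, -0.0, 0.0]
wrist_force: [0.2, -0.1, -1.2]
opening: 0.0533
finger_force: 0.0
```

move_arm:
  deltas: "0.25 0 0 0 -0.182;0.25 0 0 0 -0.182;0.25 0 0 0 -0.182;0.25 0 0 0 -0.182;0.25 0 0 0 -0.182;0.25 0 0 0 -0.182;0.25 0 0 0 -0.182;0.25 0 0 0 -0.182;0.25 0 0 0 -0.182;0.25 0 0 0 -0.182;0.25 0 0 0 -0.182;0.25 0 0 0 0"

```text
time: 28.48
ee_pos: [0.3955, 0.2373, 0.0937]
eef_rot: [-0.217, 0.976, -0.0, -0.0]
wrist_force: [-0.8, -0.5, 0.3]
opening: 0.0533
finger_force: 0.0
```

Run:
```python
from h import *
goto(.4007,.2373,-.010,115.4)
c=cam('wrist');hsv=cv2.cvtColor(c['im'],cv2.COLOR_RGB2HSV)
m=cv2.inRange(hsv,(5,170,90),(18,255,255));k,l,st,ce=cv2.connectedComponentsWithStats(m)
for i in range(1,k):
    if st[i,4]>60: print(st[i],pt(c,*ce[i],.05))
save(c,'w6.png',None,1.2)
```

```text
at [0.3955 0.2373 0.0937] open 0.0533 t 28.48 j6 -0.04 shift [ -4.8  -2.2 103.7]
closing now 115.0 turn rad options [(np.float64(-3.148), 'j6~', np.float64(-3.2)), (np.float64(-0.006), 'j6~', np.float64(-0.05)), (np.float64(3.135), 'j6~', np.float64(3.09))]
[262 220  32  17 516] [0.40055296 0.23818131 0.05      ]
```

View pics/w6.png

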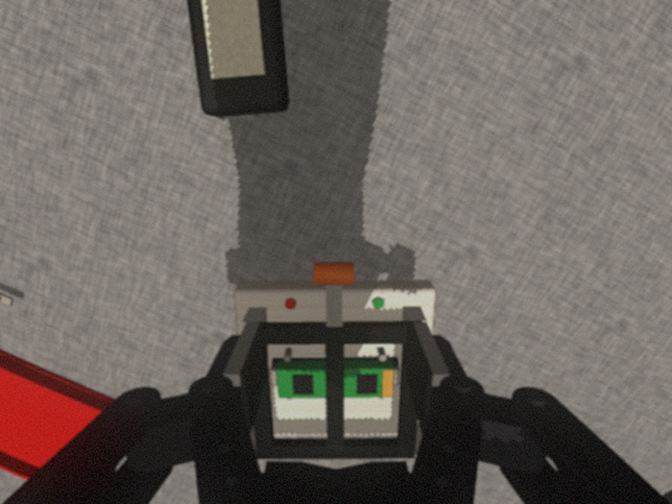

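Wrist view: the orange handle at (334,272) is square to the fingers, measured at (0.4006, 0.238), which agrees with the fit. Descend and pinch.

move_arm:
  deltas: "0.25 -4.8 -2 0 0;0.25 0 0 35 0;0.25 0 0 30 0;0.25 0 0 20 0;0.25 0 0 10 0;0.25 0 0 6 0;0.25 0 0 0 0;-0.6 0 0 0 0;-0.6 0 0 0 0;-0.6 0 0 0 0;-0.6 0 0 0 0;-0.6 0 0 0 0"
  squeeze: 30

```text
time: 30.02
ee_pos: [0.4017, 0.2385, -0.006]
eef_rot: [-0.218, 0.976, 0.001, 0.001]
wrist_force: [-1.4, 2.7, 6.1]
opening: 0.0231
finger_force: 31.5
```

move_arm:
  deltas: "-0.6 -2.1 0 -24.1 0;-0.6 -6.3 0 -23.4 0;-0.6 -10.2 0 -22 0;-0.6 -13.9 0 -19.8 0;-0.6 -17.1 0 -17.1 0;-0.6 0 0 0 0"

```text
time: 30.78
ee_pos: [0.4461, 0.2597, 0.0995]
eef_rot: [-0.218, 0.976, 0.001, -0.0]
wrist_force: [-2.8, 2.8, -0.2]
opening: 0.0231
finger_force: 30.7
```

Tracking the arc. Next 50° → 110°.

move_arm:
  deltas: "-0.6 -19.8 0 -13.9 0;-0.6 -22 0 -10.2 0;-0.6 -23.4 0 -6.3 0;-0.6 -24.1 0 -2.1 0;-0.6 -24.1 0 2.1 0;-0.6 0 0 0 0"

```text
time: 31.52
ee_pos: [0.5491, 0.3087, 0.1299]
eef_rot: [-0.218, 0.976, 0.001, 0.0]
wrist_force: [-2.2, 4.6, 4.7]
opening: 0.0232
finger_force: 30.9
```

move_arm:
  deltas: "-0.6 -23.4 0 6.3 0;-0.6 0 0 0 0;0.1 0 0 0 0;0.1 0 0 0 0;0.1 0 0 0 0;0.1 0 0 -15 0;0.1 0 0 -30 0;0.1 0 0 -30 0;0.1 0 0 0 0"

```text
time: 32.65
ee_pos: [0.5719, 0.3176, 0.2036]
eef_rot: [-0.218, 0.976, 0.001, 0.004]
wrist_force: [0.2, 0.2, 0.4]
opening: 0.0468
finger_force: 0.0
```

Run:
```python
from h import *
goto(.4765,.2734,.15,25.4)
```

```text
at [0.5719 0.3176 0.2036] open 0.0468 t 32.65 j6 -0.03 shift [105.5   0.5  52.7]
closing now 115.2 turn rad options [(np.float64(-1.575), 'j6~', np.float64(-1.6)), (np.float64(1.567), 'j6~', np.float64(1.55)), (np.float64(4.708), 'j6~', np.float64(4.69))]
```

move_arm:
  deltas: "0.1 35 0 0 0;0.1 35 0 0 0;0.1 35 0 0 0;0.1 0 0 0 0.175;0.1 0 0 0 0.175;0.1 0 0 0 0.174;0.1 0 0 0 0.174;0.1 0 0 0 0.174;0.1 0 0 0 0.174;0.1 0 0 0 0.174;0.1 0 0 0 0.174;0.1 0 0 0 0.173"

```text
time: 34.15
ee_pos: [0.4744, 0.272, 0.1977]
eef_rot: [0.537, 0.844, -0.001, -0.0]
wrist_force: [0.7, -0.7, -0.3]
opening: 0.0473
finger_force: 0.0
```

Run:
```python
from h import *
import pickle
goto(.4765,.2734,.08,25.4)
c=cam('wrist');pickle.dump(c,open('w7.pkl','wb'))
hsv=cv2.cvtColor(c['im'],cv2.COLOR_RGB2HSV)
m=cv2.inRange(hsv,(50,120,40),(75,255,255));k,l,st,ce=cv2.connectedComponentsWithStats(m)
for i in range(1,k):
    if st[i,4]>60: print(st[i],ce[i].round(1),pt(c,*ce[i],.038))
save(c,'w7.png',None,1.4)
```

```text
at [0.4744 0.272  0.1977] open 0.0473 t 34.15 j6 1.53 shift [  0.4   2.7 117.7]
closing now 25.0 turn rad options [(np.float64(-3.148), 'j6~', np.float64(-1.62)), (np.float64(-0.006), 'j6~', np.float64(1.53)), (np.float64(3.135), 'j6~', np.float64(4.67))]
```

View pics/w7.png

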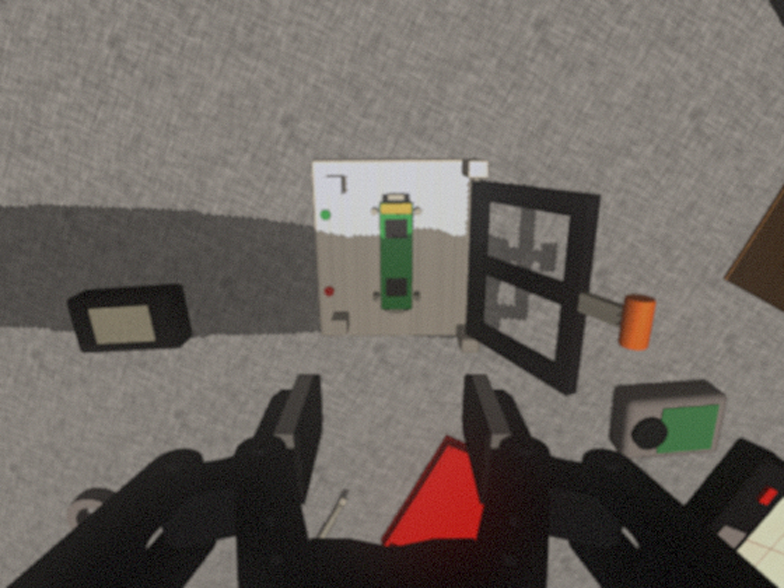

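The lid is fully open, leaning back at right (handle 637,322). The drive lies at columns 380–413, rows ~204–310, aligned with the fingers. Checking its centre.

Run:
```python
from h import *
import pickle
c=pickle.load(open('w7.pkl','rb'))
f=lambda u,v,z:pt(c,(u+.5)/1.4-.5,(v+.5)/1.4-.5,z)
a,b=f(396.5,206,.038),f(396.5,310,.038);print(a,b,np.linalg.norm(a-b),(a+b)/2,np.linalg.norm(f(380,257,.038)-f(413,257,.038)))
q=np.array([f(u,v,.02) for u,v in[(312,162),(470,160),(478,334),(322,336)]]);print(q.mean(0),np.linalg.norm(q-np.roll(q,1,0),axis=1))
goto(*((a+b)/2)[:2],.08,25.4)
```

```text
[0.46135607 0.30946311 0.038     ] [0.49470982 0.23861404 0.038     ] 0.07830748713492872 [0.47803295 0.27403857 0.038     ] 0.024219395811883898
[0.4770123  0.27506173 0.02      ] [0.13711231 0.11545207 0.13732082 0.12737971]
at [0.4744 0.272  0.1978] open 0.0467 t 34.2 j6 1.54 shift [  0.3   4.3 117.8]
closing now 24.9 turn rad options [(np.float64(-3.151), 'j6~', np.float64(-1.62)), (np.float64(-0.01), 'j6~', np.float64(1.53)), (np.float64(3.132), 'j6~', np.float64(4.67))]
```

move_arm:
  deltas: "0.1 0 3.3 0 -0.006;0.1 0 0 40 0;0.1 0 0 40 0;0.1 0 0 40 0;0.1 0 0 35 0;0.1 0 0 25 0;0.1 0 0 15 0;0.1 0 0 7 0;0.1 0 0 3 0;0.1 0 0 3 0;0.1 0 0 0 0;0.1 0 0 0 0"

```text
time: 35.7
ee_pos: [0.4782, 0.2739, -0.0089]
eef_rot: [0.532, 0.847, 0.0, 0.0]
wrist_force: [0.4, -0.4, -0.6]
opening: 0.0467
finger_force: 0.0
```

move_arm:
  deltas: "0.1 0 0 2 0;0.1 0 0 1 0;0.1 0 0 0 0;-0.6 0 0 0 0;-0.6 0 0 0 0;-0.6 0 0 0 0;-0.6 0 0 0 0;-0.6 0 0 0 0"
  squeeze: 30

```text
time: 36.7
ee_pos: [0.4779, 0.2738, -0.0123]
eef_rot: [0.532, 0.847, 0.0, 0.0]
wrist_force: [0.2, -0.6, 1.4]
opening: 0.0229
finger_force: 30.4
```

Gripped. Lift straight up slowly.

move_arm:
  deltas: "-0.6 0 0 -3 0;-0.6 0 0 -5 0;-0.6 0 0 -8 0;-0.6 0 0 -15 0;-0.6 0 0 -25 0;-0.6 0 0 -30 0;-0.6 0 0 -14 0;-0.6 0 0 0 0"

```text
time: 37.7
ee_pos: [0.479, 0.2742, 0.0894]
eef_rot: [0.532, 0.847, 0.001, 0.001]
wrist_force: [0.7, -0.1, -0.8]
opening: 0.0229
finger_force: 30.3
```

Run:
```python
from h import *
goto(.6452,.0631,None,-1.2)
```

```text
at [0.479  0.2742 0.0894] open 0.0229 t 37.7 j6 1.52 shift [-262.3   58.     0.3]
closing now 25.7 turn rad options [(np.float64(-2.672), 'j6~', np.float64(-1.57)), (np.float64(0.47), 'j6~', np.float64(1.57)), (np.float64(3.612), 'j6~', np.float64(4.71))]
```

Clear the open lid first: sideways along fixture −y, then across.

move_arm:
  deltas: "-0.6 -33 0 0 0;-0.6 -44 0 0 0;-0.6 -44 0 0 0;-0.6 -44 0 0 0;-0.6 -33 19 0 0;-0.6 -33 19 0 0;-0.6 -31 20 0 0;-0.6 0 0 0 0.16;-0.6 0 0 0 0.16;-0.6 0 0 0 0.15;-0.6 0 0 0 0;-0.6 0 0 0 0"

```text
time: 39.2
ee_pos: [0.6431, 0.0629, 0.0864]
eef_rot: [0.714, 0.7, -0.001, -0.001]
wrist_force: [0.0, 0.6, -0.5]
opening: 0.023
finger_force: 30.3
```

Run:
```python
from h import *
goto(.6452,.0631,-.034,-1.2)
```

```text
at [0.6431 0.0629 0.0864] open 0.023 t 39.2 j6 1.58 shift [  0.3   2.3 120.4]
closing now -1.1 turn rad options [(np.float64(-3.139), 'j6~', np.float64(-1.56)), (np.float64(0.002), 'j6~', np.float64(1.59)), (np.float64(3.144), 'j6~', np.float64(4.73))]
```

move_arm:
  deltas: "-0.6 0 2 35 0;-0.6 0 0 35 0;-0.6 0 0 25 0;-0.6 0 0 12 0;-0.6 0 0 6 0;-0.6 0 0 3 0;-0.6 0 0 0 0"

```text
time: 40.08
ee_pos: [0.6466, 0.0628, -0.0275]
eef_rot: [0.714, 0.7, 0.001, 0.001]
wrist_force: [-0.4, -0.4, 1.1]
opening: 0.0231
finger_force: 30.3
```

move_arm:
  deltas: "-0.6 0 0 2 0;-0.6 0 0 1.5 0;-0.6 0 0 1 0;-0.6 0 0 0.5 0;-0.6 0 0 0 0"

```text
time: 40.7
ee_pos: [0.6456, 0.0628, -0.0336]
eef_rot: [0.714, 0.7, -0.0, -0.0]
wrist_force: [0.3, 0.5, 0.1]
opening: 0.0231
finger_force: 30.3
```

move_arm:
  deltas: "-0.6 0 0 0.5 0;-0.6 0 0 0.5 0;-0.6 0 0 0.5 0;-0.6 0 0 0 0"

```text
time: 41.2
ee_pos: [0.6458, 0.0628, -0.0343]
eef_rot: [0.714, 0.7, 0.0, 0.0]
wrist_force: [-2.1, 0.1, 3.5]
opening: 0.0233
finger_force: 30.7
```

Contact at the predicted height. Release and withdraw.

move_arm:
  deltas: "0 0 0 0 0;0 0 0 0 0;0 0 0 0 0;0 0 0 -15 0;0 0 0 -30 0;0 0 0 -40 0;0 0 0 -40 0;0 0 -45 0 0;0 0 -45 0 0;0 0 -45 0 0;0 0 -45 0 0;0 0 0 0 0"

```text
time: 42.7
ee_pos: [0.4623, 0.0669, 0.0902]
eef_rot: [0.714, 0.7, -0.001, -0.001]
wrist_force: [0.6, -0.0, -0.3]
opening: 0.0428
finger_force: 0.0
```

Run:
```python
from h import *
s=env.read_state();print(s['time'],s['ee_pos'])
c=cam('top');d=cam('side')
a=cv2.resize(c['im'][95:260,110:470,::-1],(798,366));b=d['im'][120:370,180:420,::-1];b=cv2.resize(b,(225,234));e=cv2.resize(d['im'][120:220,200:360,::-1],(374,234));g=cv2.resize(d['im'][280:380,300:385,::-1],(199,234));cv2.imwrite('pics/f.png',np.vstack([a,np.hstack([b,e,g])]))
```

```text
42.7 [0.46234548 0.06686383 0.09017173]
```

View pics/f.png

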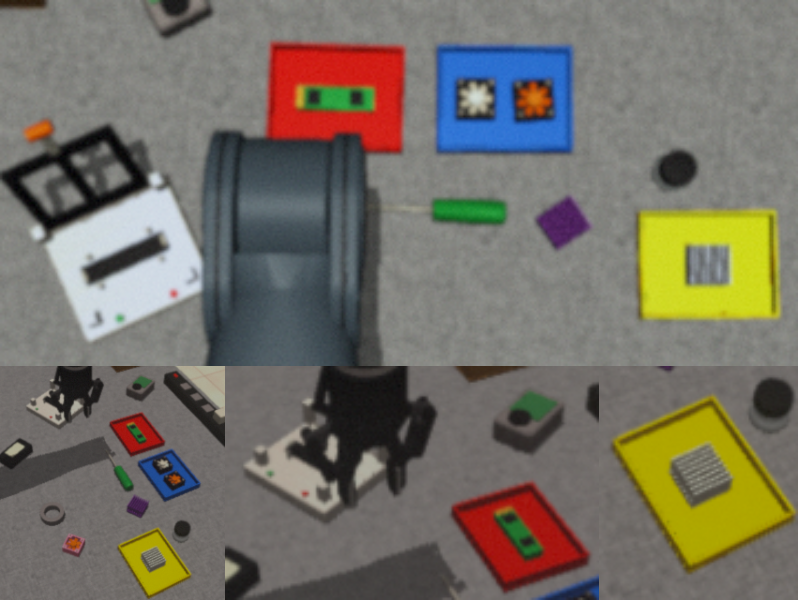

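The drive lies flat in red (336,98), both fans in blue (475/533,99), the heat sink in yellow (708,264). The lid is open and the gripper is clear.

```bash
python3 -c "
from plant import ticket
print(ticket.job_done())"
```

```text
the job is handed in; nothing more can be done
None
```

The job is handed in at about 43 s: both fans are side by side in the blue tray, the heat sink is in the yellow tray, the drive is in the red tray, all lying flat, and the lid is standing open.

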